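# Spring open the lid of the loaded handset test fixture

### The arm

A 6-joint arm with a two-finger parallel gripper is mounted at the origin on a cart in front of the work surface, level with it; the furniture and walls round the work are solid. World frame = base frame: x ahead of the robot, y to its left, z up, the work surface at z = 0. Lengths are in m, angles in rad, forces in N, time in s.
With the tool pointing down it reaches from about 0.25 to 0.775 m from the base axis. Payload 4 kg.
Tool frame: the origin (TCP) lies where the fingers leave the gripper's body, on its centre line; the fingertips stand 73 mm ahead of it and the grasp point (between the pads) lies 54 mm ahead of it (bot.hold_point_z is the distance from the TCP to the grasp point, in m); z points along the fingers, y is the line along which they close (so a half turn about z gives the same grasp; the last joint's range is limited). The gripper opens to 85 mm and grips with 20 to 120 N. Pads are 22 mm wide; open, the fingers measure 114 mm over their backs; the gripper's body (76 mm by 85 mm) begins 54 mm behind the grasp point. The pads swing forward as they close: fully open they stand 13 mm farther back than shut.
Start: joints at [-1.246, 0.087, 1.371, -0, 1.684, -0.103], TCP at [0.228, -0.5, 0.304] pointing down, gripper open.
Joint ranges: [-3.1, 3.1], [-0.76, 2.03], [0.27, 2.55], [-1.08, 4.22], [0.17, 2.65], [-2.57, 2.57]. Speed limits (rad/s): [2.79, 2.79, 3.14, 3.14, 3.14, 3.14].

### API

Orientations are given as [roll, pitch, yaw] about the fixed x, y, z axes, in that order (R = Rz(yaw) Ry(pitch) Rx(roll)).
In Python, from station import bot, read_camera, get_calibration gives the robot as it stands.
- The arm moves only by the tool arm_command, never from a script. Its argument "steps" is a list of rows, each a list of 3 entries, a list of its own where there are three numbers: the shift along the tool's x, y, z in mm, then the turn, a rotation vector about the tool's x, y, z in rad, then the opening, from -1 (shut) to 1 (fully open), so that 0 is half open. A call has exactly 5 rows; each row is the pose to reach, as a shift and turn from the pose commanded when the call began, along the tool's axes at that moment; what a row does not reach only later rows make up. A row lasts 1/10 s, in which the tool goes at most 50 mm and 8.59 degrees, less where a joint would pass 70% of its speed; a pose out of reach is approached as far as the arm can. A call with a gripper value outside its range is refused whole. The fingers move at their own pace and stop on an object; "squeeze" is the grip in N (left out, the last holds). Time passes only in rows, so rows that repeat a pose let the fingers close, or fill a call up. It gives the time, the measured TCP pose, the force, the opening and the grip force at its end, in the units of the state.
- bot.state(): the state, without advancing time (a new reading comes with each control period).
- read_camera(name): name is "side" or "top" or "wrist"; returns the picture (420x560x3 uint8, red, green, blue); there is no depth.
- get_calibration(name): a dict with "K" (3x3 intrinsics, pixels), "xyz" and "rotation" of the camera in the world. Camera axes: x right, y up, looking along -z (the intrinsics and any distortion apply to the point x, -y, -z); pixel columns grow to the right and rows downward; lengths in m; the calibration is good to about 2 mm. The wrist camera is an equidistant fisheye: a pixel r from the principal point sees the ray r / f radians off the axis. A picture is of the moment at which its call begins: read the wrist's pose just before it. get_calibration takes no time and is no camera call; for the wrist camera it gives the pose at the moment of the call.
- bot.sign_off(): hands the job in; it is judged then, once.
The state is a dict: "time_s": time; "joints": joint angles; "joint_velocities": joint speeds; "joint_efforts": joint torques, N m; "tcp_pos": TCP position; "tool_rot": TCP orientation; "wrist_force": force on the tool from outside, world axes, zero at the start; "moment": the same for the moment, N m; "finger_gap": opening from 0.0 (shut) to 1.0 (fully open); "grasp_force": force on a finger pad.
Only numpy, scipy, OpenCV 4.12 (cv2) and the standard library are available. Lean on these libraries where they do the work, as an engineer would, in place of code of your own. Each camera call takes 0.05 s, during which the arm holds its last target. There are 200 camera calls.

### The job

Two identical test fixtures with clear-windowed lids stand on the bench. On the one with the opened handset lying in it, press the release tab at its front down with a fingertip so that its lid springs up, then gently push the lid over with the fingers until it rests fully open against its stop. Only press and push: grasp and lift nothing, leave the handset where it lies, keep the empty fixture shut, and do not disturb the other things on the bench.

Things in the scene. Friction and masses are not known exactly. Their poses are not given: they have to be found in the camera images.
- fixture_loaded: grey test fixture fixed to the bench, 100 (x) x 140 (y) mm, 34 mm high with its lid shut, with the opened handset lying in its nest under the lid's clear window. Origin: centre of its underside, on the bench. Its own -x is the front, where the release tab is; its lid is hinged along the back (+x). Its yaw and place vary; it may stand to the left or to the right of the empty one
- tab_loaded_pad (a point): middle of the pressing area on top of the release tab of the loaded fixture, 82 mm in front of the fixture's origin and 18.5 mm above the bench. The tab is a black lever, 32 mm wide, that sticks out 46 mm from the front wall (5 mm thick), pivoting at the wall; its upright hook (16 mm wide, 38 mm above the bench, 27 mm behind this point) holds the lid's front edge. A press of 3 to 4 N, about 4 mm down here, frees the lid; it stops about 8 mm down, and springs back when let go
- tab_loaded (a joint): angle of that tab: 0 at rest, frees the lid at about 0.16, stop at 0.30 rad
- lid_loaded (a joint): angle of the loaded fixture's lid: 0 shut, about 1.05 rad where its spring lifts it by itself within about a second of the release, falls back to there if let go below 1.57; over-centre beyond 1.57 (stays open by its own weight); open stop at 1.95 rad. The hinge is damped; pushing it takes about 1 N at the front edge, which travels up and over in an arc about the hinge line
- lid_loaded_edge (a point): middle of the front edge of the loaded fixture's lid (moves with the lid), 94 mm from the hinge line. The lid is a 6 mm thick plate, 136 mm wide, black frame with a clear window; this point lies half-way in its thickness
- lid_loaded_hinge (a point): middle of the hinge line of the loaded fixture's lid, 44 mm behind the fixture's origin and 31 mm above the bench, along the fixture's y
- handset_center (a point): centre of the opened handset, 104 x 47 x 8 mm, green circuit board showing, lying loose in the loaded fixture on its floor 12 mm above the bench, its long side along the fixture's y
- fixture_empty: the other, identical fixture, with nothing in its nest; origin and axes alike
- tab_empty (a joint): angle of the empty fixture's release tab, 0 at rest
- lid_empty (a joint): angle of the empty fixture's lid, 0 shut
- dish: shallow round dish, 84 mm across, 16 mm high, loose on the bench behind the left fixture; origin at the centre of its underside
- tape: small masking tape roll, 48 mm across, 18 mm high, loose on the bench in front of and between the fixtures; origin at the centre of its underside
- driver: screwdriver, 198 mm long, 18 mm thick, loose on the bench at the far right; origin under its middle
- pliers: pliers, 122 x 48 x 11 mm, loose on the bench in front of the right fixture; origin under their middle
Mind the look-alikes: they are no part of the job. Leave any turquoise look-alike of the fixture_loaded alone.

How it is judged:
On the way, in this order (a step that is already met when the one before it is completed fails the run):
1. the release tab of the loaded fixture is pressed (value of joint tab_loaded above 0.12 rad), for 0.02 s.
2. its lid has sprung up (value of joint lid_loaded above 0.8 rad), for 0.1 s.
At the end, for the whole second after the job is handed in: the lid of the loaded fixture rests open beyond 1.75 rad (stop at 1.95), its tab is let go, the handset lies within 10 mm of where it lay, and the empty fixture is shut (value of joint lid_loaded above 1.75 rad and velocity of joint lid_loaded below 0.1 rad/s and value of joint each of tab_loaded, lid_empty below 0.08 rad and distance of handset_center from where it was at the start of the episode below 0.01 m); the robot touches nothing.
It fails at once if the handset is shifted or lifted by more than 15 mm (distance of handset_center from where it was at the start of the episode above 0.015 m).
It fails at once if the empty fixture's tab is pressed or its lid opens (value of joint tab_empty above 0.1 rad or value of joint lid_empty above 0.15 rad).
It fails at once if the loaded fixture is pinched or forced with more than 35 N (contact force between the fingers and fixture_loaded above 35 N).
It fails at once if a bystander is moved by more than 20 mm (distance of any of dish, tape, driver, pliers from where it was at the start of the episode above 0.02 m).
It also fails if it takes over 38 s, if anything falls off the work surface, if the arm or the gripper's body presses on something with over 40 N, if the wrist force passes 120 N, or if a joint passes its speed limit or range.

## Working session

There is one attempt and no reset: what is moved stays moved. The work goes in short steps, Python scripts to look and compute and a tool call to move; the robot and the scene stay as the last step left them, time stands still between calls to the robot, and variables do not carry over. Pictures are saved under pics/ and viewed, at most 10 in all, crops included, and the job is handed in when it is done.

Besides the shell and the picture viewer there is one more tool, called as name(argument=value, ...) on one line, values as JSON. arm_command: Moves the arm, as the interface text tells. Its arguments: {"type":"object","properties":{"steps":{"type":"array","items":{"type":"array"}},"squeeze":{"type":"number"}},"required":["steps"]}

```bash
mkdir -p pics; python3 - <<'E'
from station import bot, read_camera, get_calibration
import cv2
for n in("top","side"):
    im=read_camera(n); cv2.imwrite(f"pics/{n}0.png",im[:,:,::-1]); c=get_calibration(n); print(n,c)
print(bot.state())
E
```

```text
top {'K': array([[471.82214076,   0.        , 282.61904742],
       [  0.        , 471.82214076, 198.59025788],
       [  0.        ,   0.        ,   1.        ]]), 'xyz': array([ 0.46383856, -0.17167909,  1.29015871]), 'rotation': array([ 0.05313069,  0.01530137, -1.55018658])}
side {'K': array([[397.99059579,   0.        , 280.71463976],
       [  0.        , 397.99059579, 207.89131182],
       [  0.        ,   0.        ,   1.        ]]), 'xyz': array([0.21769923, 0.76848925, 0.50788662]), 'rotation': array([ 1.1391976 , -0.01972816, -2.79379243])}
{'time_s': 0.1, 'joints': array([-1.24611401e+00,  8.79162572e-02,  1.37211753e+00, -2.77071076e-05,
        1.68359660e+00, -1.03089729e-01]), 'joint_velocities': array([-0.00024127, -0.00055161, -0.00422679, -0.00151061, -0.00156558,
       -0.00080797]), 'joint_efforts': array([ 2.61818721e-03, -3.53017008e+01, -3.14217997e+01,  1.96586888e-05,
        7.91420782e-03, -9.74550680e-07]), 'tcp_pos': array([ 0.22806257, -0.50015631,  0.30282949]), 'tool_rot': array([-3.13956290e+00, -1.82306896e-04,  4.27768773e-01]), 'wrist_force': array([-0.80199171, -0.63300683,  0.61222728]), 'moment': array([-0.03750509,  0.02267318,  0.01665793]), 'grasp_force': 0.0, 'finger_gap': 0.996464064579768}
```

View pics/top0.png

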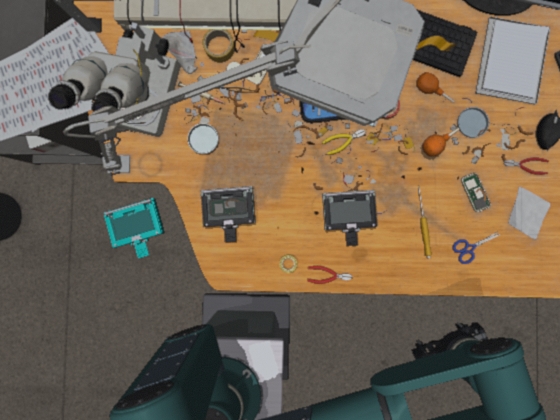

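View pics/side0.png

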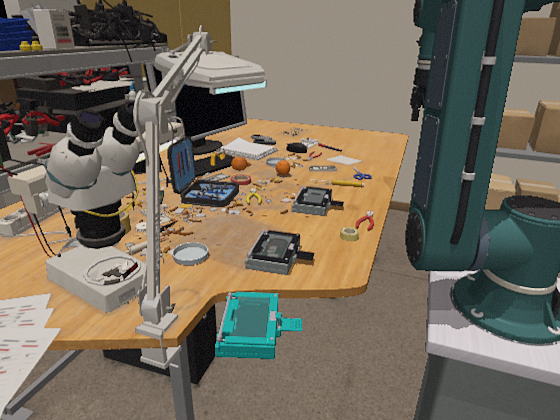

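The left fixture (about 229,209 in the top view) seems to hold the board, while the right one (350,212) looks plain. I'll enlarge both to confirm.

```bash
python3 - <<'E'
import cv2
im=cv2.imread("pics/top0.png")
cv2.imwrite("pics/crop.png",cv2.resize(im[175:285,190:390],None,fx=4,fy=4,interpolation=cv2.INTER_CUBIC))
E
```

```text
(no output)
```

View pics/crop.png

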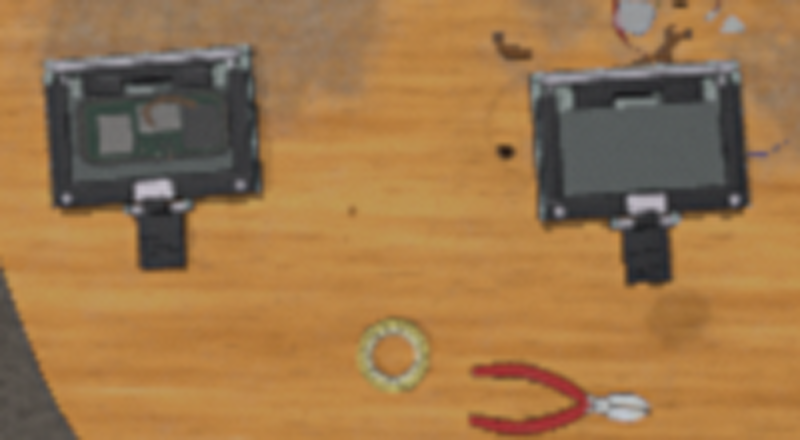

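```bash
cat >h.py <<'E'
import numpy as np
from scipy.spatial.transform import Rotation as R
from scipy.optimize import least_squares
from station import get_calibration
def proj(P,c):
    q=(np.asarray(P)-c["xyz"])@R.from_euler("xyz",c["rotation"]).as_matrix()
    K=c["K"]; return np.c_[K[0,2]+K[0,0]*q[:,0]/-q[:,2], K[1,2]+K[1,1]*-q[:,1]/-q[:,2]]
def world(p,L):
    L=np.asarray(L,float); c,s=np.cos(p[2]),np.sin(p[2])
    return np.c_[p[0]+c*L[:,0]-s*L[:,1],p[1]+s*L[:,0]+c*L[:,1],L[:,2]]
E
python3 - <<'E'
from h import *
c=get_calibration("top")
L=np.array([[-96,16,18.5],[-96,-16,18.5],[-50,68,34],[-50,-68,34]])/1000
for name,cr in(("L",[[140,269],[187,268],[54,208],[251,194]]),("R",[[627,284],[671,282],[545,222],[746,206]])):
    px=np.array([190,175])+np.array(cr)/4
    f=least_squares(lambda p:(proj(world(p,L),c)-px).ravel(),[.45,-.05,0])
    print(name,f.x,f.fun.round(1),world(f.x,[[-.082,0,.0185],[.044,0,.031],[-.05,0,.031]]))
    print(((proj(world(f.x,np.array([[50,70,34],[50,-70,34],[50,70,0],[-50,70,0],[-50,-70,0]])/1000),c)-[190,175])*4).round())
E
```

```text
L [ 0.50629528 -0.00349231  0.09889871] [-0.4  0.4 -0.4 -0.2 -0.4  0.2  1.2 -0.3] [[ 0.42469598 -0.01158879  0.0185    ]
 [ 0.55008028  0.00085215  0.031     ]
 [ 0.45653961 -0.00842919  0.031     ]]
[[ 39.  60.]
 [248.  43.]
 [ 49.  63.]
 [ 59. 208.]
 [262. 192.]]
R [ 0.50398623 -0.33015489  0.10033997] [-0.5  0.1  0.4 -0.3 -0.4  0.1  0.5  0. ] [[ 0.42239868 -0.33836897  0.0185    ]
 [ 0.54776492 -0.32574734  0.031     ]
 [ 0.45423772 -0.33516348  0.031     ]]
[[528.  73.]
 [738.  56.]
 [524.  76.]
 [537. 222.]
 [742. 206.]]
```

The left fixture holds the handset: its pad is near (0.425, -0.012), and the fixture's yaw is about 0.10. Next I'll work out the approach in tool axes.

```bash
cat >>h.py <<'E'
def go(t,yaw=0.099):
    from station import bot
    s=bot.state(); M=R.from_euler("xyz",s["tool_rot"]); T=R.from_euler("xyz",[np.pi,0,yaw])
    print(s["time_s"],s["tcp_pos"].round(4),s["tool_rot"].round(3),s["wrist_force"].round(2),s["finger_gap"])
    print("shift mm",(M.inv().apply(np.array(t)-s["tcp_pos"])*1000).round(1),"turn",(M.inv()*T).as_rotvec().round(3))
FX=[0.5063,-0.0035,0.0989]
E
python3 -c "
from h import *
go([0.423,-0.012,0.15])"
```

```text
0.1 [ 0.2281 -0.5002  0.3028] [-3.14  -0.     0.428] [-0.8  -0.63  0.61] 0.996464064579768
shift mm [ 379.9 -363.   153.6] turn [-0.002  0.     0.329]
```

arm_command(steps=[[[25,-24,5],[0,0,0],-1],[[57,-54,15],[0,0,0],-1],[[89,-85,30],[0,0,0],-1],[[121,-115,45],[0,0,0],-1],[[153,-146,60],[0,0,0],-1]], squeeze=20)

```text
time_s: 0.6
tcp_pos: [0.307, -0.3024, 0.2429]
tool_rot: [-3.141, -0.0, 0.427]
wrist_force: [1.1, -0.4, 0.3]
finger_gap: 0.144
grasp_force: 0.0
```

arm_command(steps=[[[32,-31,13],[0,0,0],-1],[[64,-62,26],[0,0,0],-1],[[96,-92,39],[0,0,0],-1],[[128,-123,52],[0,0,0],-1],[[155,-150,62],[0,0,0],-1]])

```text
time_s: 1.1
tcp_pos: [0.3855, -0.1011, 0.1808]
tool_rot: [-3.141, 0.0, 0.428]
wrist_force: [0.7, 0.0, -0.4]
finger_gap: 0.004
grasp_force: 0.0
```

```bash
python3 -c "
from h import *
go([0.423,-0.012,0.15])"
```

```text
1.1 [ 0.3855 -0.1011  0.1808] [-3.141  0.     0.428] [ 0.66  0.02 -0.44] 0.00384318842824667
shift mm [ 71.2 -65.4  30.8] turn [-0.001  0.001  0.329]
```

arm_command(steps=[[[25,-22,10],[0,0,0.11],-1],[[50,-46,20],[0,0,0.22],-1],[[71,-65,31],[0,0,0.329],-1],[[71,-65,31],[0,0,0.329],-1],[[71,-65,31],[0,0,0.329],-1]])

```text
time_s: 1.6
tcp_pos: [0.4228, -0.0145, 0.1503]
tool_rot: [3.141, 0.002, 0.102]
wrist_force: [-0.2, -0.4, 0.7]
finger_gap: 0.001
grasp_force: 0.0
```

```bash
python3 - <<'E'
from h import *
from station import bot, read_camera
import cv2
go([0.423,-0.012,0.0915])
a=read_camera("side")[200:320,200:360]; b=read_camera("top")[150:270,170:330]
cv2.imwrite("pics/pre.png",cv2.resize(np.hstack([a,b]),(800,300),interpolation=cv2.INTER_CUBIC)[:,:,::-1])
E
```

```text
1.6 [ 0.4228 -0.0145  0.1503] [3.141e+00 2.000e-03 1.020e-01] [-0.2  -0.43  0.72] 0.0010345396128053177
shift mm [ 0.5 -2.5 58.8] turn [0.    0.002 0.003]
```

View pics/pre.png

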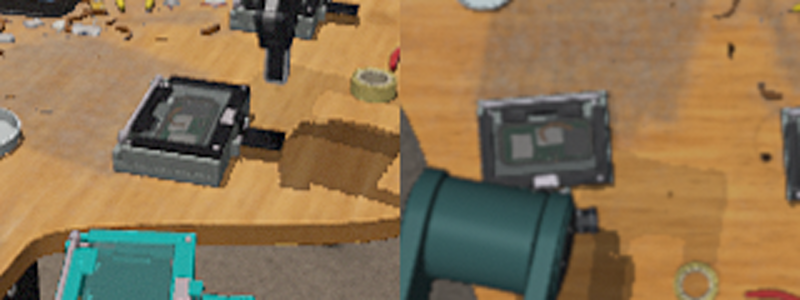

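The side crop (left half) shows the fingertip at about (278,78), above the tab, which spans (245,135) to (285,145). A projection check will confirm the fit.

```bash
python3 - <<'E'
from h import *
c=get_calibration("side")
P=np.vstack([[[.4228,-.0145,.0773]],world(FX,np.array([[-96,16,18.5],[-96,-16,18.5],[-82,0,18.5],[-50,68,34],[-50,-68,34],[50,70,34]])/1000)])
print(((proj(P,c)-[200,200])*2.5).round())
E
```

```text
[[273.  80.]
 [279. 147.]
 [285. 130.]
 [267. 136.]
 [218. 155.]
 [249.  84.]
 [109. 139.]]
```

The projections match the picture, so I'll descend to just above the pad.

arm_command(steps=[[[0,-1,20],[0,0,0],-1],[[0,-2,38],[0,0,0],-1],[[0,-2,48],[0,0,0],-1],[[0,-2,53],[0,0,0],-1],[[0,-2,53],[0,0,0],-1]])

```text
time_s: 2.2
tcp_pos: [0.4228, -0.0133, 0.0977]
tool_rot: [3.142, 0.001, 0.098]
wrist_force: [-0.1, 0.8, 0.5]
finger_gap: 0.0
grasp_force: 0.0
```

arm_command(steps=[[[0,0,2],[0,0,0],-1],[[0,0,4],[0,0,0],-1],[[0,0,6],[0,0,0],-1],[[0,0,8],[0,0,0],-1],[[0,0,8],[0,0,0],-1]])

```text
time_s: 2.7
tcp_pos: [0.4233, -0.0128, 0.0901]
tool_rot: [3.141, -0.001, 0.099]
wrist_force: [-0.7, -0.1, 0.8]
finger_gap: -0.001
grasp_force: 0.8
```

arm_command(steps=[[[0,0,1],[0,0,0],-1],[[0,0,2],[0,0,0],-1],[[0,0,3],[0,0,0],-1],[[0,0,4],[0,0,0],-1],[[0,0,4],[0,0,0],-1]])

```text
time_s: 3.2
tcp_pos: [0.4233, -0.0128, 0.0861]
tool_rot: [3.141, -0.001, 0.099]
wrist_force: [-0.4, 0.1, 3.5]
finger_gap: -0.001
grasp_force: 2.0
```

```bash
python3 - <<'E'
from h import *
from station import bot, read_camera
import cv2
go([0.423,-0.012,0.0915])
cv2.imwrite("pics/press.png",cv2.resize(read_camera("side")[180:320,200:360],None,fx=4,fy=4,interpolation=cv2.INTER_CUBIC)[:,:,::-1])
E
```

```text
3.2 [ 0.4233 -0.0128  0.0861] [ 3.141e+00 -1.000e-03  9.900e-02] [-0.42  0.07  3.5 ] -0.0006385050058532445
shift mm [-0.2 -0.8 -5.4] turn [ 0.    -0.001 -0.   ]
```

View pics/press.png

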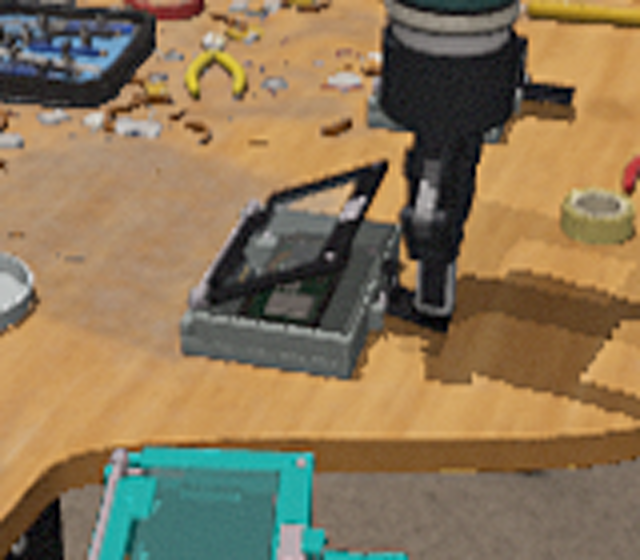

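The lid is rising and the finger is on the tab at about (435,300), clear of the lid. I'll hold briefly, then lift.

arm_command(steps=[[[0,0,0],[0,0,0],-1],[[0,0,0],[0,0,0],-1],[[0,0,0],[0,0,0],-1],[[0,0,0],[0,0,0],-1],[[0,0,0],[0,0,0],-1]])

```text
time_s: 3.75
tcp_pos: [0.4233, -0.0128, 0.086]
tool_rot: [3.141, -0.001, 0.099]
wrist_force: [0.7, -0.0, 3.9]
finger_gap: -0.001
grasp_force: 2.0
```

arm_command(steps=[[[-2,0,-10],[0,0,0],-1],[[-2,0,-30],[0,0,0],-1],[[-2,0,-55],[0,0,0],-1],[[-2,0,-82],[0,0,0],-1],[[-2,0,-82],[0,0,0],-1]])

```text
time_s: 4.25
tcp_pos: [0.4225, -0.0132, 0.1716]
tool_rot: [3.14, -0.006, 0.099]
wrist_force: [0.4, 0.6, -0.2]
finger_gap: 0.004
grasp_force: 0.0
```

```bash
python3 - <<'E'
from h import *
from station import bot, read_camera
import cv2
go(world(FX,[[-.02,0,.168]])[0]);go(world(FX,[[.054,0,.168]])[0])
cv2.imwrite("pics/up.png",cv2.resize(read_camera("side")[140:320,180:360],None,fx=3,fy=3,interpolation=cv2.INTER_CUBIC)[:,:,::-1])
P=world(FX,[[.044-.094*np.cos(a)+0,y,.031+.094*np.sin(a)] for a in(1.05,) for y in(.068,-.068)])
print((proj(P,get_calibration("side"))-[180,140])*3)
E
```

```text
4.25 [ 0.4225 -0.0132  0.1716] [ 3.14  -0.006  0.099] [ 0.42  0.65 -0.18] 0.004172352424005967
shift mm [64.3 -1.4  4. ] turn [ 0.002 -0.006 -0.   ]
4.25 [ 0.4225 -0.0132  0.1716] [ 3.14  -0.006  0.099] [ 0.42  0.65 -0.18] 0.004172352424005967
shift mm [138.3  -1.4   4.5] turn [ 0.002 -0.006 -0.   ]
[[260.07629297 262.06506412]
 [306.35538343 187.95772606]]
```

View pics/up.png

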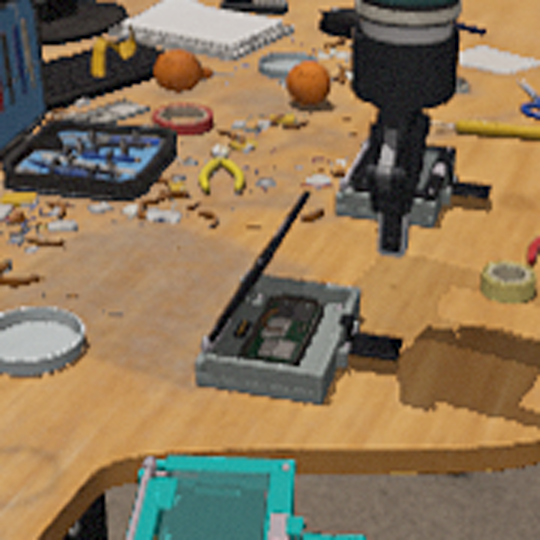

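The lid is up at about 1.05 rad, its edge running from (260,262) to (306,190) as predicted, and the tab is back up. Next I'll approach and push slowly.

arm_command(steps=[[[15,-1,3],[0,0,0],-1],[[35,-1,4],[0,0,0],-1],[[52,-1,4],[0,0,0],-1],[[62,-1,4],[0,0,0],-1],[[66,-1,4],[0,0,0],-1]])

```text
time_s: 4.8
tcp_pos: [0.4864, -0.0053, 0.1625]
tool_rot: [-3.141, 0.003, 0.099]
wrist_force: [0.2, 0.6, 0.9]
finger_gap: -0.002
grasp_force: 0.0
```

arm_command(steps=[[[6,0,0],[0,0,0],-1],[[12,0,0],[0,0,0],-1],[[18,0,0],[0,0,0],-1],[[24,0,0],[0,0,0],-1],[[30,0,0],[0,0,0],-1]])

```text
time_s: 5.3
tcp_pos: [0.5169, -0.0025, 0.164]
tool_rot: [3.141, -0.0, 0.099]
wrist_force: [-1.1, 0.3, 0.1]
finger_gap: -0.004
grasp_force: 0.1
```

arm_command(steps=[[[6,0,0],[0,0,0],-1],[[12,0,0],[0,0,0],-1],[[18,0,0],[0,0,0],-1],[[24,0,0],[0,0,0],-1],[[30,0,0],[0,0,0],-1]])

```text
time_s: 5.8
tcp_pos: [0.5468, 0.0005, 0.1638]
tool_rot: [3.142, 0.0, 0.099]
wrist_force: [-0.6, -0.4, 0.7]
finger_gap: 0.003
grasp_force: 0.1
```

```bash
python3 - <<'E'
from h import *
from station import bot, read_camera
import cv2
go(world(FX,[[.052,0,.168]])[0])
cv2.imwrite("pics/push.png",cv2.resize(read_camera("side")[140:320,180:360],None,fx=3,fy=3,interpolation=cv2.INTER_CUBIC)[:,:,::-1])
E
```

```text
5.8 [5.468e-01 5.000e-04 1.638e-01] [3.142 0.    0.099] [-0.64 -0.36  0.65] 0.002537476696118238
shift mm [11.3 -0.  -4.2] turn [ 0.  0. -0.]
```

View pics/push.png

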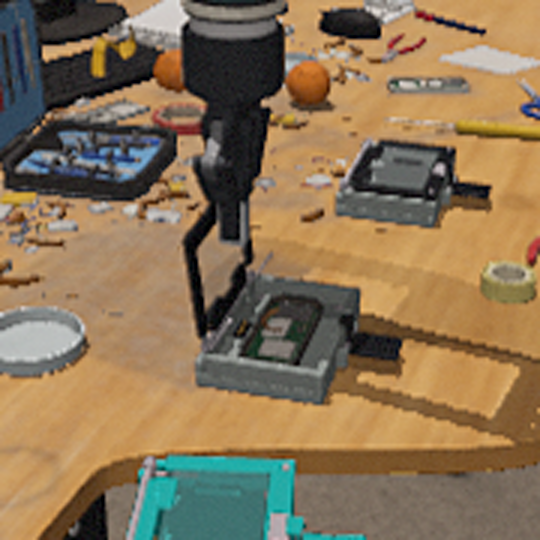

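The lid is just past upright and leaning back. I'll push 11 mm more, then retreat.

arm_command(steps=[[[4,0,0],[0,0,0],-1],[[8,0,0],[0,0,0],-1],[[11,0,0],[0,0,0],-1],[[11,0,0],[0,0,0],-1],[[11,0,0],[0,0,0],-1]])

```text
time_s: 6.35
tcp_pos: [0.5573, 0.0015, 0.1639]
tool_rot: [3.142, 0.0, 0.099]
wrist_force: [0.9, 0.6, -0.9]
finger_gap: 0.002
grasp_force: 0.0
```

arm_command(steps=[[[-10,0,0],[0,0,0],-1],[[-30,0,-5],[0,0,0],-1],[[-60,0,-20],[0,0,0],-1],[[-90,0,-40],[0,0,0],-1],[[-110,0,-50],[0,0,0],-1]])

```text
time_s: 6.85
tcp_pos: [0.4459, -0.0094, 0.2152]
tool_rot: [3.141, -0.001, 0.099]
wrist_force: [0.7, -0.0, 0.5]
finger_gap: 0.001
grasp_force: 0.0
```

arm_command(steps=[[[-20,0,-10],[0,0,0],-1],[[-30,0,-20],[0,0,0],-1],[[-30,0,-20],[0,0,0],-1],[[-30,0,-20],[0,0,0],-1],[[-30,0,-20],[0,0,0],-1]])

```text
time_s: 7.35
tcp_pos: [0.4183, -0.0122, 0.2333]
tool_rot: [-3.141, 0.001, 0.099]
wrist_force: [-0.8, 0.7, 0.7]
finger_gap: -0.001
grasp_force: 0.0
```

```bash
python3 - <<'E'
from h import *
from station import bot, read_camera
import cv2
go(world(FX,[[.052,0,.168]])[0])
cv2.imwrite("pics/end.png",cv2.resize(read_camera("side")[140:320,180:360],None,fx=3,fy=3,interpolation=cv2.INTER_CUBIC)[:,:,::-1])
for a in(1.7,1.8,1.95):
    print(a,((proj(world(FX,[[.044-.094*np.cos(a),y,.031+.094*np.sin(a)] for y in(.068,-.068)]),get_calibration("side"))-[180,140])*3).round().tolist())
E
```

```text
7.35 [ 0.4183 -0.0122  0.2333] [-3.141e+00  1.000e-03  9.900e-02] [-0.83  0.67  0.72] -0.0006660556506134286
shift mm [140.5   0.   65.1] turn [-0.     0.001 -0.   ]
1.7 [[182.0, 237.0], [237.0, 167.0]]
1.8 [[170.0, 237.0], [226.0, 167.0]]
1.95 [[152.0, 240.0], [211.0, 170.0]]
```

View pics/end.png

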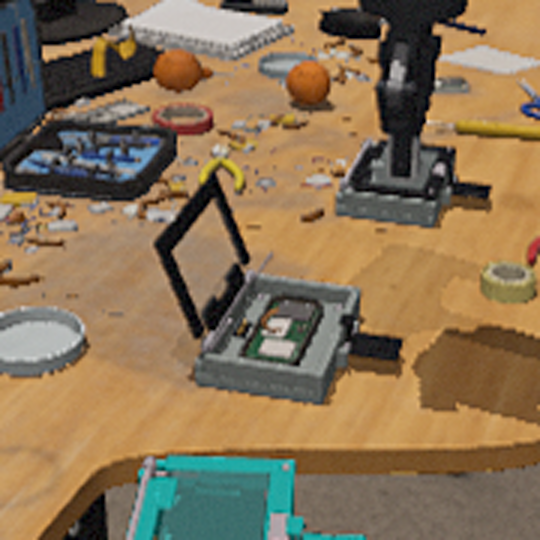

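The lid's corners at (157,243) and (213,175) match the 1.95 rad stop. The tab is up, the handset is in place and the arm is clear, so I'll hand in.

```bash
python3 -c "
from station import bot
print(bot.sign_off())"
```

```text
the job is handed in; nothing more can be done
None
```

I pressed the loaded (left) fixture's tab and pushed its lid over to rest at about its 1.95 rad stop, judged from the side camera. The handset looks unmoved and the empty fixture stayed shut. I handed the job in at about 7.4 s; no verdict came back.

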